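# Check the dowels of a bench end: push the high one home, point out the missing one

## Robot

A 6-joint arm with a two-finger parallel gripper is mounted at the origin on the work surface. World frame = base frame: x ahead of the robot, y to its left, z up, the work surface at z = 0. Lengths are in m, angles in degrees, forces in N, time in s.
With the tool pointing down it reaches from about 0.4 to 0.825 m from the base axis. Payload 7 kg.
Tool frame: the origin (TCP) lies between the finger pads; the fingertips stand ctrl.nose_length ahead of it and the grasp point (between the pads) lies 2 mm behind it (ctrl.nose_length is the distance from the TCP to the fingertips, in m); z points along the fingers, y is the line along which they close (so a half turn about z gives the same grasp; the last joint's range is limited). The gripper opens to 88 mm and grips with 3 to 60 N. Pads are 19 mm wide; open, the fingers measure 130 mm over their backs; the gripper's body (78 mm by 193 mm) begins 47 mm behind the grasp point.
Start: joints at [16.507, 20.546, 0.682, 0, -70.136, -16.507], TCP at [0.675, -0, 0.244] pointing down, gripper open.
Joint ranges: [-176.03, 176.03], [-82.01, 121.73], [-58.28, 71.71], [-173.87, 95.51], [-174.79, -0.11], [-173.66, 173.66]. Speed limits (degrees/s): [136.94, 136.94, 172.46, 180, 180, 180].

## Interface

Orientations are given as [roll, pitch, yaw] about the fixed x, y, z axes, in that order (R = Rz(yaw) Ry(pitch) Rx(roll)).
In Python, from plant import ctrl gives the robot as it stands.
- The arm moves only by the tool apply_moves, never from a script. Its argument "commands" is a list of rows, each a list of 3 entries, a list of its own where there are three numbers: the shift along the world's x, y, z in cm, then the turn about the world's z in rad, then the closure, from 0 (fully open) to 1 (shut). In form: [[[x, y, z], turn, jaw], ...]. A call has 1 to 20 rows; each row is the pose to reach, as a shift and turn from the pose commanded when the call began; what a row does not reach only later rows make up. A row lasts 1/12 s, in which the tool goes at most 41.7 mm and 7.16 degrees, less where a joint would pass 70% of its speed; a pose out of reach is approached as far as the arm can. A call with a gripper value outside its range is refused whole. The fingers move at their own pace and stop on an object; the grip force is fixed at half the most. Time passes only in rows, so rows that repeat a pose let the fingers close. It gives the time, the measured TCP pose, the force, the opening and the grip force at its end, in the units of the state.
- ctrl.get_obs(): the state, without advancing time (a new reading comes with each control period).
- ctrl.snapshot(name): name is "scene" or "side" or "wrist"; returns a dict with "img" (400x640x3 uint8, red, green, blue), "fx", "fy", "cx", "cy" (pixels), "T" (4x4, takes a point from camera to world coordinates). Camera axes: x right, y up, looking along -z (the intrinsics and any distortion apply to the point x, -y, -z); pixel columns grow to the right and rows downward; lengths in m; the calibration is good to about 2 mm. A picture is of the moment at which its call begins. There is no depth.
- ctrl.close_job(): hands the job in; it is judged then, once.
Trained networks look in a picture, given as the dict that the camera call returned (one of the last four; its "shot" number tells which), for a name from the list of things; names that differ only in an ending like _2 or _b are one class to them, and where a whole thing is asked for, a point or a joint stands for the part that bears it (a point fixed in the world has none). Each returns a list of dicts, best first, with "score" (0 to 1); they miss things now and then, are a little off and sometimes report something else, mostly with a low value. They report only what shows in the picture. A call takes as long as a camera call.
- ctrl.search_frame(picture, target): "at" ([column, row] in pixels, amid what is visible of it).
- ctrl.spot_point(picture, target): "at" ([column, row] in pixels: a listed point, or the origin of a listed thing).
The state is a dict: "clock": time; "joint_pos": joint angles; "qvel": joint speeds; "tau": joint torques, N m; "tool_pos": TCP position; "orientation": TCP orientation; "force": force on the tool from outside, world axes, zero at the start; "moment": the same for the moment, N m; "opening": finger opening in m; "gripper_force": force on a finger pad.
Only numpy, scipy, OpenCV 4.12 (cv2) and the standard library are available. Lean on these libraries where they do the work, as an engineer would, in place of code of your own. Each camera call takes 0.05 s, during which the arm holds its last target. There are 200 camera calls.

## Task

The plywood bench end is being checked before glue-up: one of its dowels stands higher than the others, so push that one straight down with the fingertips until it is fully home, level with the rest. Then point out to the joiner the one hole that still has no dowel: bring the fingertips straight above it, within about three centimetres but without touching, keep there for two seconds, and finish while still pointing. Do not pull the dowel up, do not touch the panel or the other dowels, and leave the tape, glue bottle, mallet and square where they are.

Things in the scene. Friction and masses are not known exactly. Their poses are not given: they have to be found in the camera images.
- panel: Plywood bench end, 240 x 340 x 36 mm (x, y, z), lying flat and immovable on a 3 mm anti-slip mat that shows 20 mm all round it; origin at the centre of the mat's underside, on the bench; z up, the panel's upper face is 39 mm above the origin. Six 17 mm blind holes, 28 mm deep, in its upper face, in two rows of three, at x = -75 and +75 mm, y = -100, 0 and +100 mm in its frame; five hold dowels, one is empty, and which hole is which varies.
- high_dowel (a joint): How far the high dowel is pushed in (m): 0 = it stands 50 mm out of the panel, 0.018 = fully home, at the bottom of its hole, standing 32 mm out like the others. It starts between 0 and 0.007. It slides straight up and down, held by friction of about 6 N, and stays where it is left; past home it does not yield.
- high_dowel_top (a point): Centre of the top end of the high dowel, a fluted beech dowel of 16 mm diameter and 60 mm length standing upright in the panel, 11 to 18 mm higher than the others at the start; moves with it; z up.
- empty_hole (a point): Centre of the mouth of the one hole without a dowel, 17 mm across, level with the panel's upper face (39 mm above the bench); z up. The nearest dowel stands 100 mm away.
- dowel1_top (a point): Centre of the top end of a dowel that is already home (16 mm diameter, upright, standing 32 mm out of the panel, immovable).
- dowel2_top (a point): Centre of the top end of a dowel that is already home (16 mm diameter, upright, standing 32 mm out of the panel, immovable).
- dowel3_top (a point): Centre of the top end of a dowel that is already home (16 mm diameter, upright, standing 32 mm out of the panel, immovable).
- dowel4_top (a point): Centre of the top end of a dowel that is already home (16 mm diameter, upright, standing 32 mm out of the panel, immovable).
- tape_mid (a point): Middle of a loose roll of masking tape lying flat on the panel between the two rows of holes: 96 mm outside and 76 mm inside diameter, 25 mm high.
- glue_mid (a point): Middle (85 mm up) of a glue bottle standing loose on the bench to the left of the panel, 60 mm diameter, 170 mm high.
- mallet_mid (a point): Middle of the head of a wooden mallet lying loose on the bench to the right of the panel: head 70 x 115 x 85 mm (x, y, z), its 26 mm handle reaching 250 mm along its -x, down to the bench.
- square_mid (a point): Middle of the stock of a try square lying loose on the bench at the near left of the panel: stock 18 x 130 x 26 mm (x, y, z), 3 mm steel blade 32 mm wide reaching 180 mm along its +x from near the stock's -y end.

How it is judged (in metres and radians):
On the way, in this order (a step that is already met when the one before it is completed fails the run):
1. the high dowel is pushed fully home (within 2 mm) (value of joint high_dowel above 0.016 m), for 0.2 s.
2. the fingertips point at the empty hole from just above it, touching nothing, for 1.5 s (horizontal distance between the grasp point and empty_hole below 0.015 m and z of the grasp point in the frame of empty_hole between 0.019 and 0.06 m and contact force between the fingers and anything else below 0.3 N), for 1.5 s.
At the end, for the whole second after the job is handed in: The high dowel is fully home (within 2 mm), and the fingertips still point down at the empty hole: the point between the finger pads within 15 mm of the hole's axis and 19 to 60 mm above its mouth (fingertips about 0 to 40 mm above), touching nothing (all of step 2 and value of joint high_dowel above 0.016 m).
It fails at once if the high dowel is pulled up out of its hole instead of pushed in (value of joint high_dowel below -0.003 m).
It fails at once if the robot touches the panel or a dowel that is already home (over 1 N) (contact force between any of the fingers, the arm and panel above 1 N or contact force between any of the fingers, the arm and dowel1 above 1 N or contact force between any of the fingers, the arm and dowel2 above 1 N or contact force between any of the fingers, the arm and dowel3 above 1 N or contact force between any of the fingers, the arm and dowel4 above 1 N).
It fails at once if the tape, glue bottle, mallet or try square is lifted or shifted by more than 15 mm (distance of any of tape_mid, glue_mid, mallet_mid, square_mid from where it was at the start of the episode above 0.015 m).
It also fails if it takes over 34 s, if anything falls off the work surface, if the arm or the gripper's body presses on something with over 40 N, if the wrist force passes 120 N, or if a joint passes its speed limit or range.

## Working session

There is one attempt and no reset: what is moved stays moved. The work goes in short steps, Python scripts to look and compute and a tool call to move; the robot and the scene stay as the last step left them, time stands still between calls to the robot, and variables do not carry over. Pictures are saved under pics/ and viewed, at most 10 in all, crops included, and the job is handed in when it is done.

Besides the shell and the picture viewer there is one more tool, called after "Emit:" as a command line: name --argument value ..., lists and objects as JSON in quotes. apply_moves: Moves the arm, as the interface text tells. Its arguments: {"type":"object","properties":{"commands":{"type":"array"}},"required":["commands"]}

```bash
mkdir -p pics
cat > h.py <<'E'
import numpy as np, cv2
from plant import ctrl
def ray(p,at):
    v=np.array([(at[0]-p["cx"])/p["fx"],-(at[1]-p["cy"])/p["fy"],-1.]);T=np.array(p["T"]);return T[:3,3],T[:3,:3]@v
def onz(p,at,z):
    o,d=ray(p,at);return o+d*(z-o[2])/d[2]
def proj(p,X):
    T=np.array(p["T"]);c=T[:3,:3].T@(np.array(X)-T[:3,3]);return np.array([p["cx"]+p["fx"]*c[0]/-c[2],p["cy"]-p["fy"]*c[1]/-c[2]])
def tri(obs):
    A=np.zeros((3,3));b=np.zeros(3)
    for p,at in obs:
        o,d=ray(p,at);d/=np.linalg.norm(d);M=np.eye(3)-np.outer(d,d);A+=M;b+=M@o
    return np.linalg.solve(A,b)
def save(p,n): cv2.imwrite(f"pics/{n}.png",cv2.cvtColor(p["img"],cv2.COLOR_RGB2BGR))
E
python3 - <<'E'
from h import *
print(ctrl.nose_length, ctrl.get_obs())
Z={"panel":0,"high_dowel_top":.085,"empty_hole":.039,"dowel1_top":.071,"tape_mid":.0515,"glue_mid":.085,"mallet_mid":.0425,"square_mid":.013}
for n in("scene","side","wrist"):
    p=ctrl.snapshot(n);save(p,n)
    print(n,{k:v for k,v in p.items() if k not in("img","T")},np.round(np.array(p["T"])[:3,3],3))
    for t,z in Z.items():
        print(t,[(np.round(r["at"],1).tolist(),round(r["score"],2),np.round(onz(p,r["at"],z),3)[:2].tolist()) for r in ctrl.spot_point(p,t)[:6]])
E
```

```text
0.017 {'clock': 0.0, 'joint_pos': array([ 1.65071406e+01,  2.05901196e+01,  6.35082060e-01, -1.96576856e-02,
       -7.01364591e+01, -1.65066019e+01]), 'qvel': array([-0.00774129,  0.09890509, -0.0406446 ,  0.01731468,  0.01400338,
        0.01093844]), 'tau': array([-8.00930356e-04, -5.82726967e+01,  2.93058443e+01,  6.99745238e+00,
        6.93249181e-03, -2.06530804e-04]), 'tool_pos': array([ 6.74545847e-01, -2.24392801e-05,  2.42648911e-01]), 'orientation': array([ 1.79907023e+02, -8.28091488e-03, -9.00061487e+01]), 'force': array([-0.57064247,  0.03657677, -0.40087178]), 'moment': array([ 0.0090786 ,  0.0406346 , -0.00537653]), 'gripper_force': 0.0, 'opening': 0.08756369176657408}
scene {'fx': 445.4703937698303, 'fy': 445.4703937698303, 'cx': 315.8464651532248, 'cy': 195.77066145032944, 'shot': 1} [1.169 0.239 1.107]
panel [([349.8, 229.7], 0.87, [0.539, 0.074])]
high_dowel_top [([339.1, 235.9], 0.58, [0.616, 0.067])]
empty_hole [([354.7, 200.6], 0.36, [0.465, 0.061])]
dowel1_top [([390.7, 204.5], 0.74, [0.462, 0.163]), ([379.0, 247.7], 0.52, [0.603, 0.173])]
tape_mid [([489.9, 
[... 642 characters left out ...]
0.602, 0.158])]
tape_mid [([282.8, 194.3], 0.71, [0.522, 0.116])]
glue_mid [([235.3, 138.5], 0.82, [0.616, 0.463]), ([299.0, 216.8], 0.72, [0.443, -0.034])]
mallet_mid [([485.6, 284.3], 0.86, [0.591, -0.439])]
square_mid [([187.6, 187.4], 0.62, [0.385, 0.395])]
wrist {'fx': 287.1800030040665, 'fy': 287.1800030040665, 'cx': 319.5324972000347, 'cy': 195.92873693322076, 'shot': 3} [ 0.674 -0.075  0.385]
panel [([411.4, 213.2], 0.65, [0.543, 0.063])]
high_dowel_top [([373.9, 242.8], 0.71, [0.611, 0.068])]
empty_hole [([486.5, 222.8], 0.62, [0.458, 0.062])]
dowel1_top [([369.4, 309.7], 0.85, [0.609, 0.169])]
tape_mid []
glue_mid [([478.5, 223.3], 0.17, [0.496, 0.045])]
mallet_mid []
square_mid []
```

View pics/scene.png

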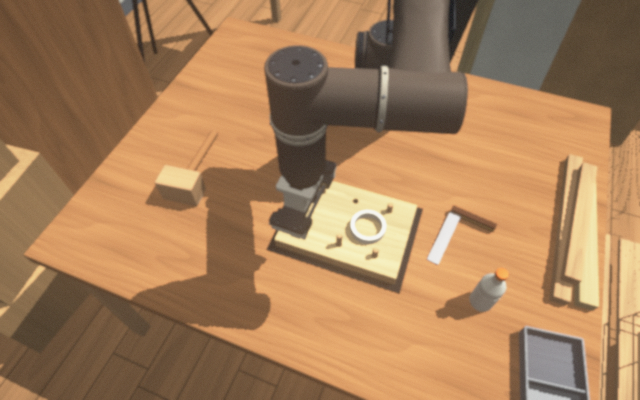

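View pics/wrist.png

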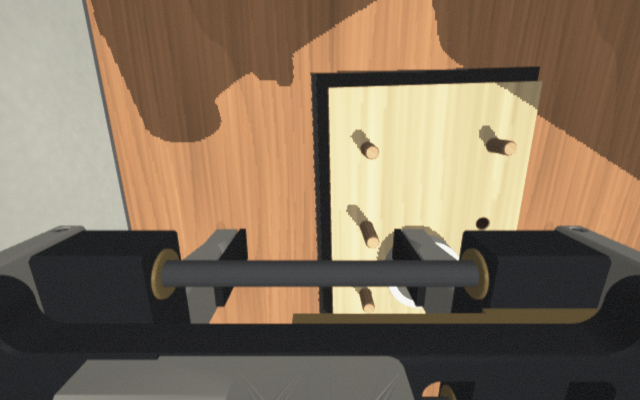

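The wrist view shows the three dowels of the far row at x≈370, the middle one (tip about (374,243)) probably the high one. The empty hole is at (483,223), the middle of the near row. The panel is turned about 2°. I'll close the fingers and move nearer for a better look.

Emit:
apply_moves --commands '[[[-1.5,1,0],0,1],[[-3,2,-1],0,1],[[-5,3,-2],0,1],[[-6.5,3,-3],0,1],[[-6.5,3,-3],0,1],[[-6.5,3,-3],0,1],[[-6.5,3,-3],0,1],[[-6.5,3,-3],0,1]]'

```text
clock: 2.02
tool_pos: [0.6109, 0.03, 0.2141]
orientation: [-179.9, 0.0, -90.0]
force: [0.7, 0.1, -0.5]
opening: 0.0399
gripper_force: 0.0
```

Run:
```python
from h import *
o=ctrl.get_obs();print(o["clock"],o["tool_pos"],o["opening"])
P={}
for n in("scene","side","wrist"):
    p=ctrl.snapshot(n);P[n]=p
    for t,z in {"high_dowel_top":.086,"empty_hole":.039,"dowel1_top":.071}.items():
        r=ctrl.spot_point(p,t);P[n,t]=r
        print(n,t,[(np.round(q["at"],1).tolist(),round(q["score"],2),np.round(onz(p,q["at"],z),3)[:2].tolist()) for q in r])
save(P["wrist"],"wrist2")
obs=[(P[n],P[n,"high_dowel_top"][0]["at"]) for n in("scene","side","wrist") if P[n,"high_dowel_top"]]
print(tri(obs))
```

```text
2.0167 [0.61093894 0.02996242 0.21414484] 0.03985563020914529
scene high_dowel_top [([340.2, 232.6], 0.44, [0.606, 0.066])]
scene empty_hole [([355.0, 202.6], 0.58, [0.471, 0.064])]
scene dowel1_top [([347.2, 227.2], 0.59, [0.575, 0.075]), ([378.1, 246.3], 0.39, [0.6, 0.17])]
side high_dowel_top [([318.6, 175.6], 0.67, [0.626, 0.08])]
side empty_hole []
side dowel1_top [([290.9, 171.7], 0.4, [0.605, 0.173])]
wrist high_dowel_top [([317.4, 228.4], 0.75, [0.611, 0.067])]
wrist empty_hole [([446.9, 210.2], 0.63, [0.46, 0.064])]
wrist dowel1_top [([319.8, 305.0], 0.78, [0.608, 0.169])]
[0.61110662 0.06588206 0.09541847]
```

View pics/wrist2.png

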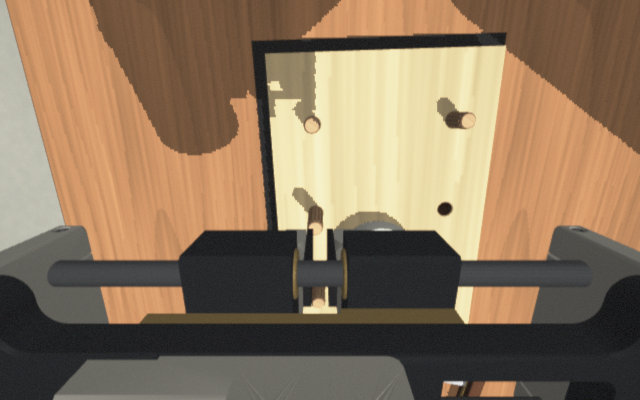

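The wrist view shows home dowels at (312,126), (468,120) and (319,302), the empty hole at (445,209), and the middle far dowel with its top at (316,228). I'll check the layout and height by fitting the panel.

Run:
```python
from h import *
from scipy.optimize import least_squares
p=ctrl.snapshot("wrist")
pts=[((312.5,125.5),(75,-100,71)),((468.5,120.5),(-75,-100,71)),((445,209.5),(-75,0,39)),((319,304),(75,100,71))]
def W(s,q):
    c,n=np.cos(s[2]),np.sin(s[2]);q=np.array(q)/1000;return np.array([s[0]+c*q[0]-n*q[1],s[1]+n*q[0]+c*q[1],q[2]])
f=lambda s:np.concatenate([proj(p,W(s,q))-np.array(a) for a,q in pts])
r=least_squares(f,[.536,.066,.03]);print(r.x,np.round(r.fun,1))
print("hole",W(r.x,(-75,0,39)),"high",W(r.x,(75,0,86)))
for z in(71,82,86,89):print(z,proj(p,W(r.x,(75,0,z))))
print(proj(p,ctrl.get_obs()["tool_pos"]-np.array([0,0,.017])),ctrl.get_obs()["opening"])
```

```text
[0.53751469 0.06524073 0.0303393 ] [-0.3  0.4  0.3  0.4  0.2 -0.6 -0.2 -0.4]
hole [0.4625492  0.06296563 0.039     ] high [0.61248017 0.06751583 0.086     ]
71 [315.81817629 222.94609598]
82 [315.69719133 226.93965477]
86 [315.65101051 228.46402442]
89 [315.61556361 229.63408126]
[317.34789246 242.13484571] 0.0004940292673149455
```

Emit:
apply_moves --commands '[[[0.2,2,0],0,1],[[0.2,3.75,-1],0,1],[[0.2,3.75,-4],0,1],[[0.2,3.75,-7],0,1],[[0.2,3.75,-9],0,1],[[0.2,3.75,-10],0,1],[[0.2,3.75,-10],0,1],[[0.2,3.75,-10],0,1]]'

```text
clock: 3.33
tool_pos: [0.6124, 0.0674, 0.114]
orientation: [-180.0, -0.0, -90.0]
force: [0.2, 0.7, 0.6]
opening: 0.0005
gripper_force: 0.0
```

Run:
```python
from h import *
o=ctrl.get_obs();print(o["tool_pos"],o["force"])
p=ctrl.snapshot("side");c=p["img"][100:260,220:420];cv2.imwrite("pics/side2.png",cv2.resize(c[:,:,::-1],None,fx=3.75,fy=3.75,interpolation=2))
```

```text
[0.612387   0.06743087 0.113977  ] [0.23297794 0.70882774 0.55588561]
```

View pics/side2.png

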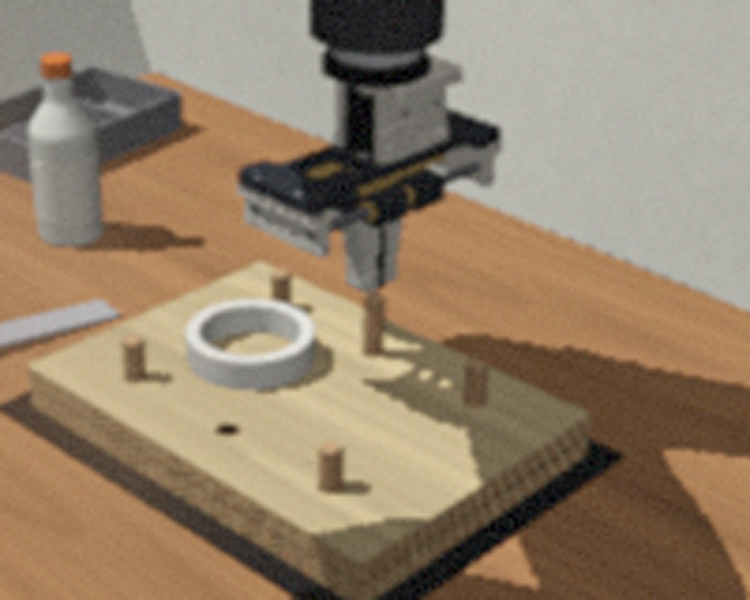

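The side view confirms it: the shut fingertips sit right above the one tall dowel at (372,300), clear of the tape. The hole is at (228,430). Now I'll push.

Emit:
apply_moves --commands '[[[0,0,-0.5],0,1],[[0,0,-0.8],0,1],[[0,0,-1.1],0,1],[[0,0,-1.4],0,1],[[0,0,-1.7],0,1],[[0,0,-2.0],0,1],[[0,0,-2.2],0,1],[[0,0,-2.4],0,1],[[0,0,-2.5],0,1],[[0,0,-2.5],0,1],[[0,0,-2.5],0,1]]'

```text
clock: 4.3
tool_pos: [0.6125, 0.0676, 0.0893]
orientation: [-179.9, 0.0, -90.0]
force: [-0.4, 0.4, 4.6]
opening: 0.0006
gripper_force: 2.4
```

Emit:
apply_moves --commands '[[[0,0,-0.1],0,1],[[0,0,-0.15],0,1],[[0,0,-0.2],0,1],[[0,0,-0.2],0,1],[[0,0,-0.2],0,1]]'

```text
clock: 4.72
tool_pos: [0.6127, 0.0676, 0.0882]
orientation: [-179.9, 0.0, -90.0]
force: [-2.7, 0.1, 11.9]
opening: 0.0005
gripper_force: 6.0
```

Emit:
apply_moves --commands '[[[0,0,-0.1],0,1],[[0,0,-0.1],0,1],[[0,0,-0.1],0,1],[[0,0,-0.1],0,1]]'

```text
clock: 5.05
tool_pos: [0.6128, 0.0676, 0.088]
orientation: [-179.9, 0.0, -90.0]
force: [-6.0, 0.6, 18.1]
opening: 0.0002
gripper_force: 9.1
```

The dowel is home: the fingertips are at 71 mm and the force rose to 18 N with no further travel. I'll lift and move over to the hole.

Emit:
apply_moves --commands '[[[0,0,1],0,1],[[0,0,3],0,1],[[0,0,5],0,1],[[-1,0,6],0,1],[[-4,-0.1,6],0,1],[[-7,-0.2,6],0,1],[[-10,-0.3,6],0,1],[[-13,-0.4,6],0,1],[[-15,-0.45,6],0,1],[[-15,-0.45,6],0,1],[[-15,-0.45,6],0,1]]'

```text
clock: 5.97
tool_pos: [0.4606, 0.0629, 0.1459]
orientation: [-180.0, 0.0, -90.0]
force: [0.4, -0.1, 0.6]
opening: 0.0006
gripper_force: 0.0
```

Run:
```python
from h import *
o=ctrl.get_obs();print(o["tool_pos"],o["force"])
p=ctrl.snapshot("wrist");save(p,"wrist3")
for t,z in {"high_dowel_top":.071,"empty_hole":.039}.items():
    print(t,[(np.round(q["at"],1),q["score"],onz(p,q["at"],z)) for q in ctrl.spot_point(p,t)])
p=ctrl.snapshot("side");c=p["img"][100:260,220:420];cv2.imwrite("pics/side3.png",cv2.resize(c[:,:,::-1],None,fx=3.75,fy=3.75,interpolation=2))
```

```text
[0.46063783 0.06285271 0.14587167] [ 0.42608187 -0.08816982  0.63520818]
high_dowel_top [(array([124.3, 213.1]), 0.86, array([0.61510503, 0.06512793, 0.071     ]))]
empty_hole [(array([316.3, 195.4]), 0.65, array([0.46221894, 0.05973671, 0.039     ]))]
```

View pics/side3.png

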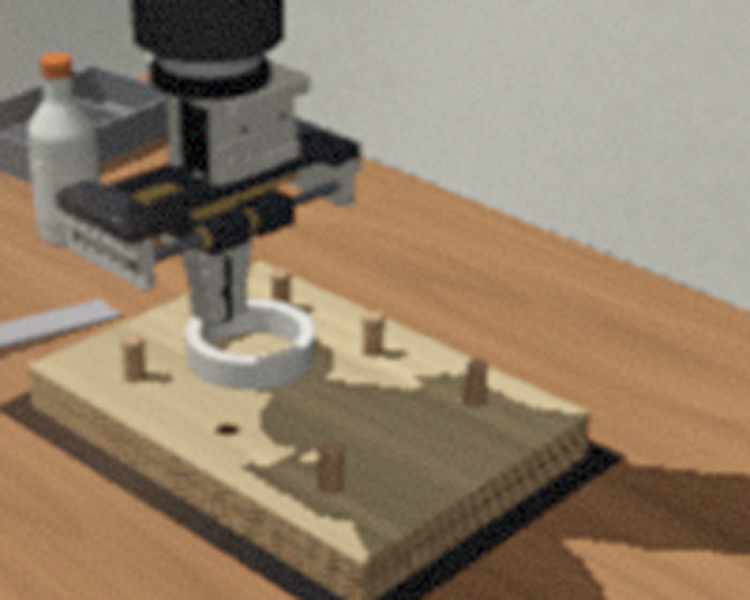

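The dowel at (373,335) is now level with the others, and the fingertips hang above the hole at (228,430). I'll lower and hold.

Emit:
apply_moves --commands '[[[0.15,-0.1,-2],0,1],[[0.15,-0.1,-4],0,1],[[0.15,-0.1,-5.5],0,1],[[0.15,-0.1,-6.2],0,1],[[0.15,-0.1,-6.2],0,1],[[0.15,-0.1,-6.2],0,1],[[0.15,-0.1,-6.2],0,1],[[0.15,-0.1,-6.2],0,1],[[0.15,-0.1,-6.2],0,1],[[0.15,-0.1,-6.2],0,1],[[0.15,-0.1,-6.2],0,1],[[0.15,-0.1,-6.2],0,1],[[0.15,-0.1,-6.2],0,1],[[0.15,-0.1,-6.2],0,1],[[0.15,-0.1,-6.2],0,1],[[0.15,-0.1,-6.2],0,1],[[0.15,-0.1,-6.2],0,1],[[0.15,-0.1,-6.2],0,1],[[0.15,-0.1,-6.2],0,1],[[0.15,-0.1,-6.2],0,1]]'

```text
clock: 7.83
tool_pos: [0.4635, 0.062, 0.0835]
orientation: [180.0, -0.0, -90.0]
force: [0.5, 0.5, -0.2]
opening: 0.0005
gripper_force: 0.0
```

Emit:
apply_moves --commands '[[[0,0,0],0,1],[[0,0,0],0,1],[[0,0,0],0,1],[[0,0,0],0,1],[[0,0,0],0,1],[[0,0,0],0,1],[[0,0,0],0,1],[[0,0,0],0,1],[[0,0,0],0,1],[[0,0,0],0,1],[[0,0,0],0,1],[[0,0,0],0,1],[[0,0,0],0,1],[[0,0,0],0,1],[[0,0,0],0,1],[[0,0,0],0,1]]'

```text
clock: 9.17
tool_pos: [0.4635, 0.062, 0.0835]
orientation: [180.0, -0.0, -90.0]
force: [-0.2, 0.6, 0.3]
opening: 0.0007
gripper_force: 0.0
```

Run:
```python
from h import *
o=ctrl.get_obs();print(o["clock"],o["tool_pos"],o["force"])
p=ctrl.snapshot("wrist")
for t,z in {"high_dowel_top":.071,"empty_hole":.039}.items():
    print(t,[(np.round(q["at"],1),q["score"],onz(p,q["at"],z)) for q in ctrl.spot_point(p,t)])
p=ctrl.snapshot("side");c=p["img"][100:260,220:420];cv2.imwrite("pics/side4.png",cv2.resize(c[:,:,::-1],None,fx=3.75,fy=3.75,interpolation=2))
```

```text
9.1667 [0.46346228 0.06195463 0.08354295] [-0.19356521  0.55039983  0.25539506]
high_dowel_top []
empty_hole [(array([315.3, 222.9]), 0.86, array([0.4650591 , 0.06053057, 0.039     ]))]
```

View pics/side4.png

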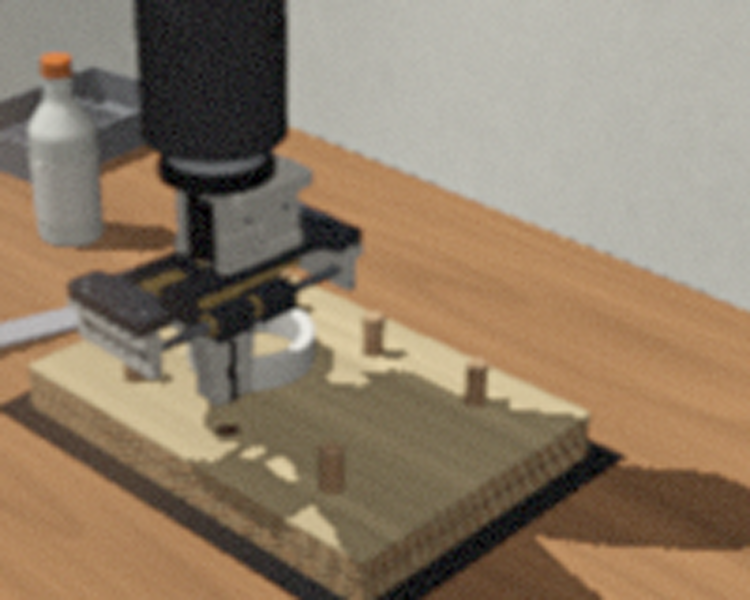

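The fingertips, at about (232,400), are straight above the hole at (228,430) and touch nothing. The hold lasted over 2 s.

```bash
python3 -c "
from plant import ctrl
print(ctrl.close_job())"
```

```text
the job is handed in; nothing more can be done
None
```

The high dowel (middle of the far row) is pushed home and looks level with the others. I handed the job in with the fingertips about 28 mm above the empty hole (middle of the near row), touching nothing, after a hold of over 2 s; the hand-in gave no verdict.

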